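# Draw out the sprung rod to the set length and hold it for a reading

### The arm

A 7-joint arm with a two-finger parallel gripper is mounted at the origin on the work surface. World frame = base frame: x ahead of the robot, y to its left, z up, the work surface at z = 0. Lengths are in mm, angles in rad, forces in N, time in s.
With the tool pointing down it reaches from about 400 to 875 mm from the base axis. Payload 6.5 kg.
Tool frame: the origin (TCP) lies midway between the tips of the shut fingers; the grasp point (between the pads) lies 19 mm behind it (ctrl.pinch_z is the distance from the TCP to the grasp point, in mm); x points along the fingers, y is the direction in which the jaws open and shut, and the axes are right-handed (so a half turn about x gives the same grasp; the last joint's range is limited). The gripper opens to 88 mm and grips with 3 to 60 N. Pads are 18 mm wide; open, the fingers measure 123 mm over their backs; the gripper's body (75 mm by 187 mm) begins 45 mm behind the grasp point.
Start: joints at [-1.174, 0.536, -0.004, 1.538, 0.003, 1.067, -0.071], TCP at [290.19, 581.618, 238.716] pointing down, gripper open.
Joint ranges: [-2.7, 2.7], [-0.37, 2.16], [-1.27, 1.26], [0.24, 2.4], [-1.31, 4.45], [0.19, 1.91], [-2.76, 2.76]. Speed limits (rad/s): [2.39, 2.39, 3.14, 3.14, 3.14, 3.14, 3.14].

### API

Orientations are given as a rotation vector (axis times angle).
In Python, from station import ctrl gives the robot as it stands. The module is installed in compiled form; this text tells all that it offers.
- The arm moves only by the shell command python3 -m creep 'ROWS' [OPENING] [FORCE]. ROWS is JSON, a list of rows, each a list of 2 entries, a list of its own where there are three numbers: the shift along the tool's x, y, z in mm, then the turn, a rotation vector about the tool's x, y, z in degrees. In form: [[[tx, ty, tz], [wx, wy, wz]], ...]. A call has exactly 5 rows; each row is the pose to reach, as a shift and turn from the pose measured when the call began, along the tool's axes at that moment; what a row does not reach only later rows make up. A row lasts 1/8 s, in which the tool goes at most 62.5 mm and 10.7 degrees, less where a joint would pass 70% of its speed; a pose out of reach is approached as far as the arm can. A call with a gripper value outside its range is refused whole. OPENING is the opening, from 0 (shut) to 1 (fully open), set as the call begins (- or left out, the last holds). The fingers move at their own pace and stop on an object; FORCE is the grip in N (left out, the last holds). Time passes only in rows, so rows that repeat a pose let the fingers close, or fill a call up. It gives the time, the measured TCP pose, the force and the opening at its end, in the units of the state.
- ctrl.sense(): the state, without advancing time (a new reading comes with each control period).
- ctrl.camera(name): name is "scene" or "top" or "wrist"; returns a dict with "frame" (384x512x3 uint8, red, green, blue), "z_map" (384x512 float32, mm along the optical axis (not along the pixel's ray), 0 where there is no reading), "fx", "fy", "cx", "cy" (pixels), "dist_coeffs" ([k1, k2, p1, p2, k3] as OpenCV has them; the pictures are not rectified), "R" (3x3) and "t" (3): a world point X has camera coordinates R X + t. Camera axes: x right, y down, z forward; pixel columns grow to the right and rows downward; lengths in mm; the calibration is good to about 2 mm. A picture is of the moment at which its call begins.
- ctrl.finish_job(): hands the job in, once; it reports no verdict.
The state is a dict: "clock": time; "joint_pos": joint angles; "qvel": joint speeds; "joint_torque": joint torques, N m; "ee_pos": TCP position; "orientation": TCP orientation; "ft_force": force on the tool from outside, world axes, zero at the start; "ft_torque": the same for the moment, N m; "grip_width": opening from 0.0 (shut) to 1.0 (fully open).
Only numpy, scipy, OpenCV 4.12 (cv2) and the standard library are available. Lean on these libraries where they do the work, as an engineer would, in place of code of your own. Each camera call takes 0.05 s, during which the arm holds its last target.

### The job

Take the white ceramic sleeve of the sprung rod lightly (it is thin-walled: never squeeze it with more than 40 N) and draw the rod out of its barrel until the red pointer stands between the two prongs of the yellow cursor, never pulling it out past the far prong. Hold it still there for five seconds for the reading and finish while still holding it, the pointer between the prongs; leave the cursor where it is set and do not disturb the marker, the weight, the vial or the sample tile.

Things in the scene. Friction and masses are not known exactly. Their poses are not given: they have to be found in the camera images.
- rod: Sliding rod. Origin: middle of its thin white ceramic sleeve (20 mm diameter, 56 mm long, axis level, 115 mm above the table): grip here. +x is the pull direction, +z up. A black collar, 26 mm diameter, lies 32 to 40 mm along -x, then a 14 mm steel rod enters the barrel. Starts fully in, comes out 125 mm at most. The sleeve breaks if squeezed too hard.
- rod_end (a point): Outer face of the rod's black end disc (34 mm diameter, 7 mm thick), on the rod's axis, 31 mm along the pull direction from the sleeve's middle. The inner spring pulls the rod back with about 3 N when fully in and 60 N/m more on the way out (6 to 9 N at the set length); let go, it returns.
- pointer_tip (a point): Tip of the red pointer, a 4 mm wire that leaves the rod's collar to the side and downward and moves with the rod: 36 mm along -x, 70 mm along +y and 65 mm below the middle of the sleeve. It travels over the white tick scale, 50 mm above the table.
- cursor: Yellow cursor on the scale rail: a 24 mm long block with two prongs (each 4 mm thick, inner faces 12 mm apart). Origin: middle of the window between the prongs, 50 mm above the table, on the line along which the pointer tip travels; +x is the pull direction. Set 50 to 100 mm beyond the pointer tip's start. It slides if pushed.
- stand: Heavy fixed fixture. Origin on the table under the barrel's mouth; +x is the pull direction, +z up. Grey base x -180 to 270, y -50 to 115, 15 mm high. Steel barrel (caps 36 mm diameter) along x from -180 to 4, axis at y 0, 115 mm high; its clamps reach 132 mm. Scale rail at y 48 to 84, 43 mm high; cursor block to y 104, 55 mm high.
- marker: Bystander: flat yellow and orange marker pen, 115 x 22 x 14 mm, lying on the table. Origin under its middle. Not to be disturbed.
- weight: Bystander: brass laboratory weight, 44 mm diameter, 40 mm high with its knob. Origin under its middle. Not to be disturbed.
- vial: Bystander: amber glass vial with white cap, 32 mm diameter, 65 mm high, standing. Origin under its middle. Not to be disturbed.
- sample: Bystander: reddish ceramic sample tile, 50 x 50 x 22 mm. Origin under its middle. Not to be disturbed.

How it is judged (in metres and radians):
On the way:
1. the pointer stands between the cursor's prongs, the fingers holding the rod, still, for 4 s (x of pointer_tip in the frame of cursor between -0.005 and 0.005 m and contact force between the fingers and rod above 2 N and linear speed of rod below 0.01 m/s), for 4 s.
At the end, for the whole second after the job is handed in: Still held by the fingers (more than 2 N of contact), the pointer tip is within 5 mm of the middle of the cursor's window along the pull direction and the rod is still (under 10 mm/s); the cursor is within 5 mm and each bystander within 20 mm of its start (all of step 1 and distance of cursor from where it was at the start of the episode below 0.005 m and distance of each of marker, weight, vial, sample from where it was at the start of the episode below 0.02 m); the arm keeps its last pose, push and grip.
It fails at once if the ceramic sleeve is squeezed too hard (over 100 N summed over the two fingers, 50 N each) (contact force between the fingers and rod above 100 N).
It fails at once if the pointer is pulled out past the cursor's far prong (12 mm beyond the middle) (x of pointer_tip in the frame of cursor above 0.012 m).
It fails at once if the cursor is shifted (distance of cursor from where it was at the start of the episode above 0.005 m).
It fails at once if a bystander is moved by more than 20 mm (distance of any of marker, weight, vial, sample from where it was at the start of the episode above 0.02 m).
It fails at once if a bystander is knocked over (angle between any of vial, weight's own z axis and vertical above 0.5 rad).
It also fails if it takes over 45 s, if anything falls off the work surface, if the arm or the gripper's body presses on something with over 40 N, if the wrist force passes 120 N, or if a joint passes its speed limit or range.

## Working session

There is one attempt and no reset: what is moved stays moved. The work goes in short steps, Python scripts to look and compute and a shell command to move; the robot and the scene stay as the last step left them, time stands still between calls to the robot, and variables do not carry over. Pictures are saved under pics/ and viewed, and the job is handed in when it is done.

```bash
mkdir -p pics; ls; python3 - <<'E'
from station import ctrl
import cv2,numpy as np
s=ctrl.sense()
for k,v in s.items(): print(k,np.round(v,3))
for n in("scene","top"):
    c=ctrl.camera(n); cv2.imwrite(f"pics/{n}0.png",c["frame"][:,:,::-1]); np.savez(f"{n}0.npz",**c)
    print(n,c["fx"],c["fy"],c["cx"],c["cy"],c["dist_coeffs"],c["R"],c["t"])
E
```

```text
pics
clock 0.0
joint_pos [-1.174  0.537 -0.004  1.539  0.003  1.067 -0.071]
qvel [-0.002  0.001  0.001 -0.    -0.     0.     0.   ]
joint_torque [-1.0000e-03 -5.7099e+01  9.9000e-01 -2.5161e+01 -5.6000e-02  1.8000e-02
  0.0000e+00]
ee_pos [289.919 581.069 237.82 ]
orientation [ 0.361  1.54  -0.364]
ft_force [-0.737  0.606 -0.022]
ft_torque [ 0.018 -0.042 -0.011]
grip_width 1.004
scene 487.30533232717556 487.30533232717556 261.04841010935684 191.2204896910046 [-0.06853586  0.          0.          0.          0.        ] [[ 0.81165136  0.58388255 -0.01741357]
 [ 0.37998179 -0.5503822  -0.74343344]
 [-0.44366193  0.59679192 -0.6685832 ]] [-512.85987071 -153.30520996 1191.90495965]
top 494.4741797174851 494.4741797174851 248.12233955892552 194.3866363803748 [-0.12185791  0.          0.          0.          0.        ] [[ 0.1556087  -0.98781306  0.00335916]
 [-0.96497989 -0.15273708 -0.21327259]
 [ 0.21118652  0.02994555 -0.97698696]] [-32.16453395 593.0002618  984.68726396]
```

View pics/scene0.png

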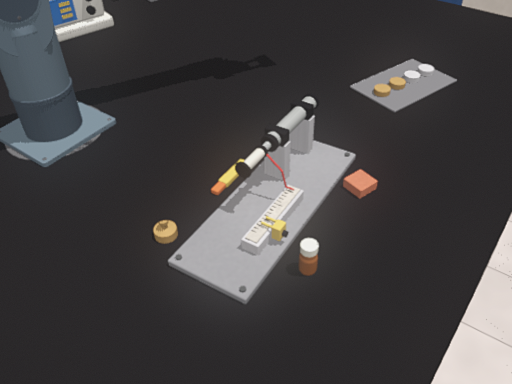

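View pics/top0.png

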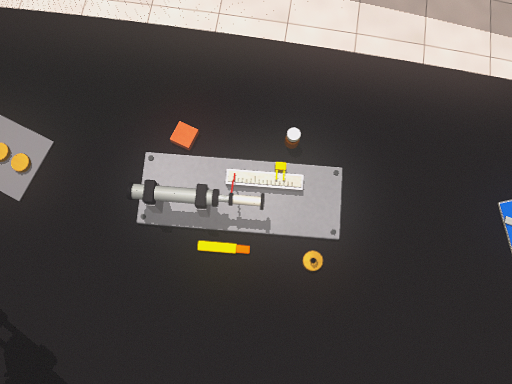

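```bash
python3 - <<'E'
import cv2
a=cv2.imread("pics/top0.png")[140:240,130:350]; cv2.imwrite("pics/t0c.png",cv2.resize(a,None,fx=3.6,fy=3.6,interpolation=cv2.INTER_CUBIC))
a=cv2.imread("pics/scene0.png")[90:270,210:330]; cv2.imwrite("pics/s0c.png",cv2.resize(a,None,fx=3.3,fy=3.3,interpolation=cv2.INTER_CUBIC))
E
```

```text
(no output)
```

View pics/t0c.png

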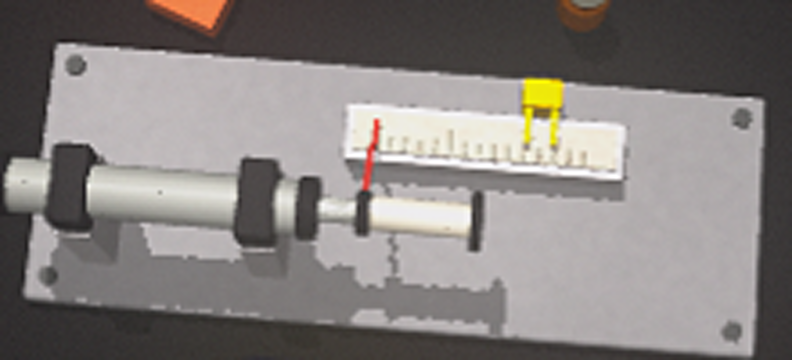

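View pics/s0c.png

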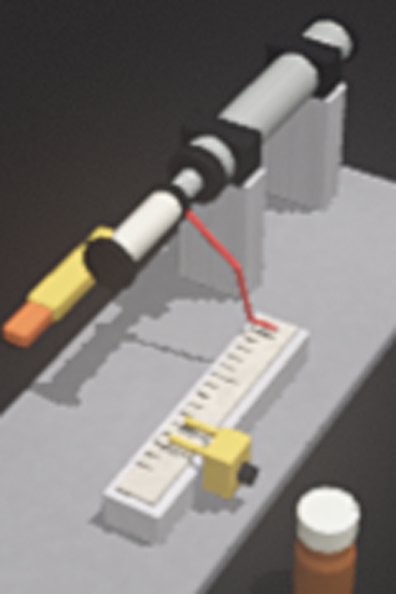

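```bash
cat > h.py <<'E'
import numpy as np,cv2
def K(c): return np.array([[c["fx"],0,c["cx"]],[0,c["fy"],c["cy"]],[0,0,1.]],float)
def ray(c,p):
    n=cv2.undistortPoints(np.array(p,float).reshape(-1,1,2),K(c),np.array(c["dist_coeffs"],float)).reshape(-1,2)
    R=np.array(c["R"]);t=np.array(c["t"])
    d=np.c_[n,np.ones(len(n))]@R; return -R.T@t,d
def plane(c,p,z):
    o,d=ray(c,p); return o+d*((z-o[2])/d[:,2])[:,None]
def tri(c1,p1,c2,p2):
    o1,d1=ray(c1,[p1]);o2,d2=ray(c2,[p2]);d1,d2=d1[0],d2[0]
    s=np.linalg.lstsq(np.c_[d1,-d2],o2-o1,rcond=None)[0]
    a,b=o1+s[0]*d1,o2+s[1]*d2; return (a+b)/2,np.linalg.norm(a-b)
E
python3 - <<'E'
import numpy as np,cv2
from h import *
T=dict(np.load("top0.npz"));S=dict(np.load("scene0.npz"))
ft=lambda X:(np.array(X)+.5)/3.6-.5+[130,140]
fs=lambda X:(np.array(X)+.5)/3.3-.5+[210,90]
np.set_printoptions(precision=1,suppress=True)
B=plane(T,ft([(57,43),(764,100),(750,356),(25,298)]),15)
print(B); 
for i in range(4): print(np.linalg.norm(B[i]-B[(i+1)%4]))
ux=(B[1]-B[0]+B[2]-B[3]);ux/=np.linalg.norm(ux);uy=np.array([-ux[1],ux[0],0])
print("ux",ux, np.degrees(np.arctan2(ux[1],ux[0])))
o=B.mean(0)-45*ux-32.5*uy
print("stand",o)
def loc(P): d=np.asarray(P)-o; return np.c_[d@ux,d@uy,np.asarray(P)[...,2].reshape(-1)] if d.ndim>1 else np.array([d@ux,d@uy,P[2]])
fr=T["frame"]
R,G,Bc=[fr[...,i].astype(int) for i in range(3)]
m=np.zeros(R.shape,bool)
ys,xs=np.mgrid[:384,:512]
m=(xs>231)&(xs<262)&(ys>193)&(ys<208)&(R>185)
print("sleeve px",m.sum(),xs[m].min(),xs[m].max(),xs[m].mean(),ys[m].mean())
print("sleeve loc",loc(plane(T,[(xs[m].mean(),ys[m].mean())],115)), plane(T,[(xs[m].mean(),ys[m].mean())],115))
for n,a,b,z in [("tip",(377,121),(274,327),50),("prong1",(528,140),None,50),("prong2",(555,146),None,50),("p1root",(527,113),0,50),("p2root",(556,113),0,50),("disc",(477,222),(108,259),115),("collar",(363,213),None,115)]:
    P=plane(T,[ft(a)],z); print(n,P,loc(P))
    if b:
        p,e=tri(T,ft(a),S,fs(b)); print("   tri",p,loc(p),e)
for a in [(188,421),(170,440)]: 
    P=plane(S,[fs(a)],50); print("S prong end",loc(P))
for n,u in [("marker",(223,247)),("weight",(313,261)),("vial",(293,136)),("tile",(184,135))]: print(n,loc(plane(T,[u],20)))
print("depth sleeve",T["z_map"][195:206,245])
P=plane(T,[(1,1)],0)
# depth points on sleeve
zz=T["z_map"][m];n=cv2.undistortPoints(np.c_[xs[m],ys[m]].astype(float).reshape(-1,1,2),K(T),T["dist_coeffs"]).reshape(-1,2)
W=(np.c_[n,np.ones(len(n))]*zz[:,None]-T["t"])@T["R"]
print("depth",loc(W).mean(0),np.percentile(W[:,2],[5,50,95]))
E
```

```text
[[ 663.4  308.7   15. ]
 [ 696.2 -137.5   15. ]
 [ 534.3 -147.7   15. ]
 [ 500.3  295.6   15. ]]
447.3721976286157
162.17983371866006
444.6528580560511
163.63469901634923
ux [ 0.1 -1.   0. ] -85.70380546018056
stand [562.8 122.2  15. ]
sleeve px 310 232 260 246.59032258064516 199.95806451612904
sleeve loc [[ 62.    0.5 115. ]] [[567.9  60.4 115. ]]
tip [[635.5  98.   50. ]] [[29.6 70.7 50. ]]
   tri [635.7  98.5  51.9] [29.2 71.  51.9] 1.8735330551166125
prong1 [[638.1   6.3  50. ]] [[121.2  66.4  50. ]]
prong2 [[636.9 -10.3  50. ]] [[137.7  64.1  50. ]]
p1root [[654.6   9.3  50. ]] [[119.5  83.2  50. ]]
p2root [[657.4  -8.   50. ]] [[137.   84.6  50. ]]
disc [[570.1  29.1 115. ]] [[ 93.4   0.3 115. ]]
   tri [570.1  29.9 118.6] [ 92.6   0.4 118.6] 2.225156643928437
collar [[565.2  92.8 115. ]] [[ 29.5   0.2 115. ]]
S prong end [[118.2  67.2  50. ]]
S prong end [[135.6  66.2  50. ]]
marker [[ 18.1 -87.8  20. ]]
weight [[ 214.3 -102.3   20. ]]
vial [[153.6 176.9  20. ]]
tile [[-94.1 159.   20. ]]
depth sleeve [ 994.8  987.1  985.1  988.1  987.6  984.8  983.5  983.9  988.1  987.7
 1093.8]
depth [ 61.9   3.5 100. ] [ 13.  122.2 126.6]
```

```bash
cat > w.py <<'E'
import sys,numpy as np
from scipy.spatial.transform import Rotation as Ro
from station import ctrl
np.set_printoptions(precision=2,suppress=True)
s=ctrl.sense();R=Ro.from_rotvec(s["orientation"]).as_matrix();p=np.array(s["ee_pos"])
a=np.radians(-85.70);ux=np.array([np.cos(a),np.sin(a),0]);uy=np.array([-ux[1],ux[0],0])
o=np.array([562.8,122.2,0])
print("t",s["clock"],"pos",p,"loc",(p-o)@ux,(p-o)@uy,"ft",s["ft_force"],"grip",s["grip_width"],"j",s["joint_pos"])
print("R",R.tolist())
tx=np.array([0,0,-1.])
for ty in(uy,-uy):
    D=np.c_[tx,ty,np.cross(tx,ty)]
    print("turn deg",np.degrees(Ro.from_matrix(R.T@D).as_rotvec()))
if len(sys.argv)>1:
    q=o+float(sys.argv[1])*ux+float(sys.argv[2])*uy+[0,0,float(sys.argv[3])]
    print("target",q,"tool shift",R.T@(q-p))
E
python3 w.py 65 0.3 180; python3 w.py 65 0.3 97;
python3 - <<'E'
from h import *
S=dict(np.load("scene0.npz"))
print(plane(S,[(np.array((274,327))+.5)/3.3-.5+[210,90]],50))
E
```

```text
t 0.1 pos [289.97 581.12 237.93] loc -478.0829047140937 -237.6571966820031 ft [ 0.52 -0.7  -0.54] grip 0.9982852122154776 j [-1.17  0.54 -0.    1.54  0.    1.07 -0.07]
R [[-0.000597583263974466, 0.44638373007591026, 0.8948414431717828], [-0.0014520727843786718, 0.8948402722112161, -0.44638411566002806], [-0.9999987671886756, -0.0015661265827863757, 0.0001134400952287895]]
turn deg [59.19  0.05  0.08]
turn deg [-120.81   -0.09    0.06]
target [567.97  57.41 180.  ] tool shift [  58.52 -344.45  482.54]
t 0.1 pos [289.97 581.12 237.93] loc -478.0829047140937 -237.6571966820031 ft [ 0.52 -0.7  -0.54] grip 0.9982852122154776 j [-1.17  0.54 -0.    1.54  0.    1.07 -0.07]
R [[-0.000597583263974466, 0.44638373007591026, 0.8948414431717828], [-0.0014520727843786718, 0.8948402722112161, -0.44638411566002806], [-0.9999987671886756, -0.0015661265827863757, 0.0001134400952287895]]
turn deg [59.19  0.05  0.08]
turn deg [-120.81   -0.09    0.06]
target [567.97  57.41  97.  ] tool shift [ 141.52 -344.32  482.53]
[[635.17682909 101.10255822  50.        ]]
```

```bash
python3 -m creep '[[[0,-26,36],[4.5,0,0]],[[4,-60,84],[10.5,0,0]],[[10,-95,133],[16.5,0,0]],[[16,-129,181],[22,0,0]],[[20,-163,229],[28,0,0]]]' 1 25; python3 w.py 65 0.3 190
```

```text
clock: 0.72
ee_pos: [422.6, 331.0, 217.8]
orientation: [0.743, 1.439, -0.746]
ft_force: [0.3, 0.3, 0.3]
grip_width: 1.002
t 0.725 pos [422.56 331.03 217.83] loc -218.75481483248498 -124.19177117066442 ft [0.29 0.27 0.26] grip 1.0017504007325337 j [-0.88  0.37  0.16  1.87 -0.07  0.91 -0.07]
R [[-0.0009064638256155999, 0.816138268776426, 0.577855954855491], [-0.0017513249746104464, 0.5778540104459662, -0.8161382698246337], [-0.9999980555901927, -0.0017518133837622907, 0.0009055195758873036]]
turn deg [31.    0.08  0.08]
turn deg [-149.     -0.11    0.1 ]
target [567.97  57.41 190.  ] tool shift [ 28.18 -39.38 307.32]
```

```bash
python3 -m creep '[[[7,-8,61],[6,0,0]],[[14,-16,122],[12.5,0,0]],[[20,-24,183],[18.5,0,0]],[[28,-32,244],[25,0,0]],[[28,-39,303],[31,0.1,0.1]]]' 1 25; python3 w.py 65 0.3 150
python3 - <<'E'
from station import ctrl
import cv2
for n in("wrist","top"):
    c=ctrl.camera(n); cv2.imwrite(f"pics/{n}1.png",c["frame"][:,:,::-1])
E
```

```text
clock: 1.35
ee_pos: [565.9, 59.3, 189.4]
orientation: [1.156, 1.243, -1.157]
ft_force: [0.8, 0.3, -0.6]
grip_width: 1.006
t 1.35 pos [565.87  59.26 189.4 ] loc 62.99680303148562 -1.659674160385816 ft [ 0.77  0.25 -0.63] grip 1.0056262422261737 j [-0.45  0.48  0.35  1.82 -0.21  0.89  0.07]
R [[-0.0012579389862032442, 0.9974398665576699, 0.0714991621693899], [0.00022230672467715706, 0.07149949590601104, -0.997440611096674], [-0.9999991840842808, -0.0012388246865617791, -0.00031167959319089444]]
turn deg [-0.2  -0.02  0.07]
turn deg [179.8    0.11   0.03]
target [567.97  57.41 150.  ] tool shift [39.4   2.02  2.01]
```

View pics/wrist1.png

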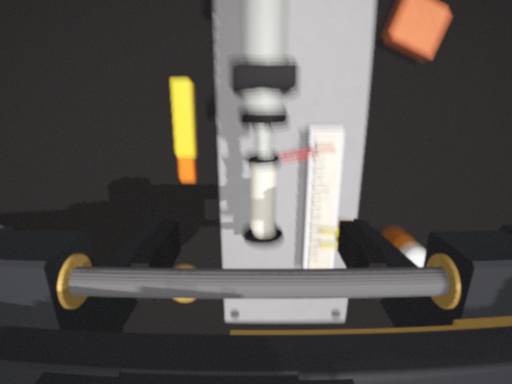

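View pics/top1.png

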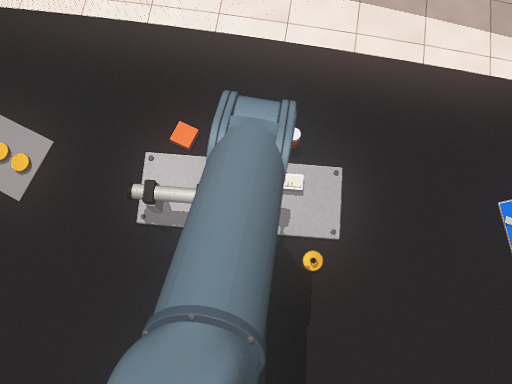

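```bash
python3 -m creep '[[[20,1,1],[0,0,0]],[[45,2,2],[0,0,0]],[[70,2,2],[0,0,0]],[[92,2,2],[0,0,0]],[[92,2,2],[0,0,0]]]' 1 25; python3 w.py 65 0.3 96
python3 - <<'E'
from station import ctrl
import cv2,numpy as np
for n in("wrist","scene"):
    c=ctrl.camera(n); cv2.imwrite(f"pics/{n}2.png",c["frame"][:,:,::-1]);np.savez(f"{n}2.npz",**c)
E
```

```text
clock: 2.08
ee_pos: [568.6, 51.0, 96.7]
orientation: [1.158, 1.237, -1.166]
ft_force: [0.1, 0.4, 0.5]
grip_width: 1.001
t 2.075 pos [568.57  51.04  96.73] loc 71.38929472156089 0.4154777488624143 ft [0.11 0.4  0.49] grip 1.0010376279701019 j [-0.4   0.61  0.31  1.86 -0.27  0.71  0.12]
R [[-0.0018680034729937622, 0.9979746062217081, 0.0635861297741252], [-0.004523804886532368, 0.0635771566714135, -0.997966672960038], [-0.9999880228044604, -0.00215185645560928, 0.00439588005079572]]
turn deg [-0.65  0.25  0.12]
turn deg [179.34   0.2   -0.39]
target [567.97  57.41  96.  ] tool shift [ 0.7  -0.19 -6.39]
```

View pics/wrist2.png

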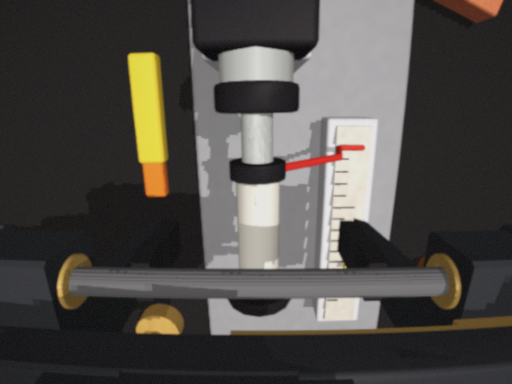

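View pics/scene2.png

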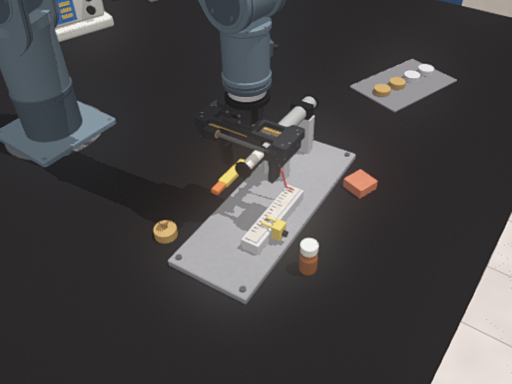

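```bash
python3 -m creep '[[[0,0,-3],[0,0,0]],[[0.5,0,-6],[-0.6,0.2,0]],[[0.5,0,-6],[-0.6,0.2,0]],[[0.5,0,-6],[-0.6,0.2,0]],[[0.5,0,-6],[-0.6,0.2,0]]]' 1 25; python3 w.py 65 0.3 96

```

```text
clock: 2.8
ee_pos: [570.0, 56.8, 98.2]
orientation: [1.155, 1.241, -1.154]
ft_force: [-0.4, -0.0, 0.2]
grip_width: 0.997
t 2.8 pos [569.99  56.84  98.22] loc 65.7178104946867 2.2677065896817505 ft [-0.36 -0.01  0.17] grip 0.9973539027337543 j [-0.4   0.61  0.3   1.86 -0.27  0.71  0.12]
R [[0.001891819834124231, 0.9972913970498851, 0.0735274804954138], [-0.0005754317344009996, 0.07352868556763731, -0.9972929365422251], [-0.9999980449461059, 0.0018443885121549597, 0.0007129761440415883]]
turn deg [-0.08  0.04 -0.11]
turn deg [179.92  -0.17  -0.06]
target [567.97  57.41  96.  ] tool shift [ 2.22 -1.97 -0.72]
```

```bash
python3 -m creep '[[[1,-1,-0.5],[0,0,0]],[[2,-1.5,-0.5],[0,0,0]],[[2,-1.5,-0.5],[0,0,0]],[[2,-1.5,-0.5],[0,0,0]],[[2,-1.5,-0.5],[0,0,0]]]' 0 22; python3 w.py 65 0.3 96
python3 -m creep '[[[0,0,0],[0,0,0]],[[0,0,0],[0,0,0]],[[0,0,0],[0,0,0]],[[0,0,0],[0,0,0]],[[0,0,0],[0,0,0]]]' 0 22; python3 w.py 65 0.3 96

```

```text
clock: 3.42
ee_pos: [568.5, 57.2, 96.2]
orientation: [1.155, 1.241, -1.154]
ft_force: [-0.4, -0.1, 0.4]
grip_width: 0.456
t 3.425 pos [568.5   57.18  96.2 ] loc 65.26212359692978 0.8118418364261022 ft [-0.36 -0.09  0.4 ] grip 0.455502207610001 j [-0.41  0.61  0.3   1.86 -0.27  0.7   0.12]
R [[0.001955471060841263, 0.9973012133988262, 0.07339254653000643], [-0.0005997979013616095, 0.07339384337678106, -0.9973028547020519], [-0.9999979081855159, 0.001906176175879959, 0.0007416987115891893]]
turn deg [-0.09  0.04 -0.11]
turn deg [179.91  -0.17  -0.07]
target [567.97  57.41  96.  ] tool shift [ 0.2  -0.51 -0.26]
clock: 4.05
ee_pos: [568.0, 57.2, 96.2]
orientation: [1.155, 1.242, -1.154]
ft_force: [-3.7, -0.9, 3.9]
grip_width: 0.211
t 4.05 pos [568.01  57.2   96.23] loc 65.21270134937885 0.32452545220538537 ft [-3.71 -0.91  3.86] grip 0.21082903130742445 j [-0.41  0.61  0.3   1.86 -0.27  0.7   0.12]
R [[0.000992806143955527, 0.9972955840630139, 0.07348831433889719], [-0.0005278512466553309, 0.07348886295560647, -0.9972958981137713], [-0.9999993678543113, 0.0009513305966506458, 0.0005993839119861621]]
turn deg [-0.09  0.03 -0.05]
turn deg [179.91  -0.09  -0.05]
target [567.97  57.41  96.  ] tool shift [ 0.23 -0.03 -0.21]
```

```bash
python3 -m creep '[[[0,0,3],[0,0,0]],[[0,0,11],[0,0,0]],[[0,0,20],[0,0,0]],[[0,0,28],[0,0,0]],[[0,0,32],[0,0,0]]]' 0 22; python3 w.py 164 0.3 96
python3 - <<'E'
from station import ctrl
import cv2,numpy as np
for n in("wrist","scene"):
    c=ctrl.camera(n); cv2.imwrite(f"pics/{n}3.png",c["frame"][:,:,::-1]);np.savez(f"{n}3.npz",**c)
E
```

```text
clock: 4.68
ee_pos: [570.3, 26.3, 96.2]
orientation: [1.156, 1.244, -1.153]
ft_force: [-2.7, 4.9, 3.7]
grip_width: 0.212
t 4.675 pos [570.35  26.31  96.23] loc 96.18520493872877 0.33676457173606766 ft [-2.74  4.93  3.71] grip 0.2117275428840158 j [-0.35  0.61  0.3   1.86 -0.27  0.7   0.18]
R [[0.0008019246275663416, 0.9972548899161862, 0.07404080939013813], [0.0011555160331854775, 0.07403985967335858, -0.9972546134073514], [-0.9999990108493049, 0.0008852783768058536, -0.001092969627577045]]
turn deg [-0.05 -0.06 -0.05]
turn deg [179.95  -0.08   0.1 ]
target [575.4  -41.32  96.  ] tool shift [ 0.16  0.03 67.82]
```

View pics/wrist3.png

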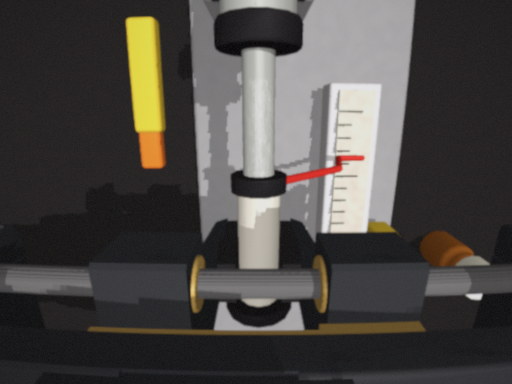

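View pics/scene3.png

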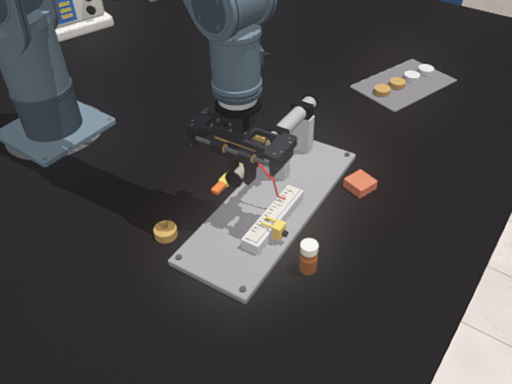

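```bash
python3 -m creep '[[[0,0,6],[0,0,0]],[[0,0,18],[0,0,0]],[[0,0,32],[0,0,0]],[[0,0,42],[0,0,0]],[[0,0,46],[0,0,0]]]' 0 22; python3 w.py 164 0.3 96
python3 - <<'E'
from station import ctrl
import cv2,numpy as np
for n in("wrist","scene","top"):
    c=ctrl.camera(n);np.savez(f"{n}4.npz",**c);f=c["frame"][:,:,::-1]
    if n=="scene": f=cv2.resize(f[170:270,220:320],None,fx=6,fy=6,interpolation=cv2.INTER_CUBIC)
    cv2.imwrite(f"pics/{n}4.png",f)
E
```

```text
clock: 5.4
ee_pos: [573.7, -17.9, 96.2]
orientation: [1.157, 1.246, -1.152]
ft_force: [-3.6, 7.9, 4.9]
grip_width: 0.214
t 5.4 pos [573.66 -17.95  96.2 ] loc 140.56543778841964 0.31655220961858155 ft [-3.57  7.9   4.86] grip 0.21391669665682142 j [-0.27  0.62  0.3   1.86 -0.27  0.71  0.26]
R [[0.00026987609895484654, 0.9971992453953586, 0.07479032123088086], [0.0036672620245166154, 0.07478883409778639, -0.9971926501351367], [-0.9999932391552127, 0.0005433941671763032, -0.0036368072047233135]]
turn deg [-0.01 -0.21 -0.03]
turn deg [179.99  -0.05   0.33]
target [575.4  -41.32  96.  ] tool shift [ 0.11 -0.01 23.44]
```

View pics/wrist4.png

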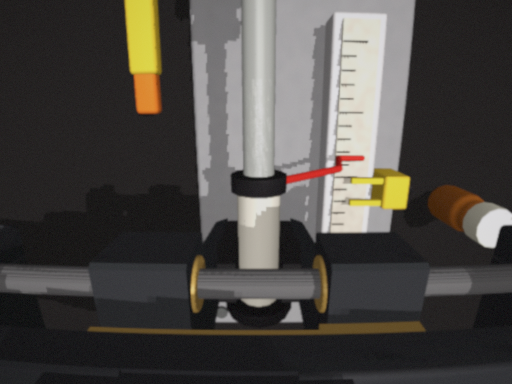

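View pics/scene4.png

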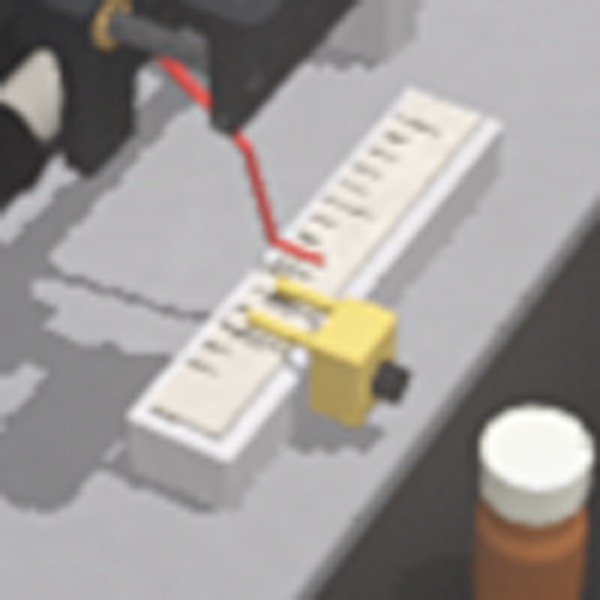

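View pics/top4.png

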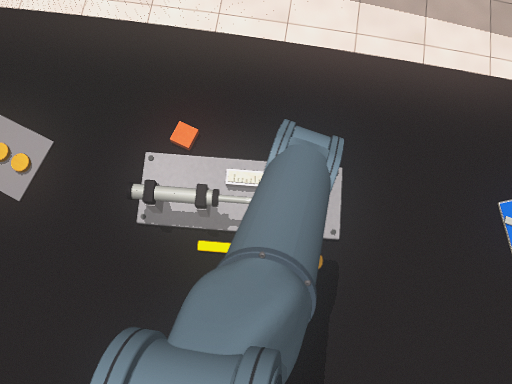

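```bash
python3 - <<'E'
from h import *
np.set_printoptions(precision=1,suppress=True)
W=dict(np.load("wrist4.npz"));S=dict(np.load("scene4.npz"))
a=np.radians(-85.70);ux=np.array([np.cos(a),np.sin(a),0]);uy=np.array([-ux[1],ux[0],0]);o=np.array([562.8,122.2,0])
loc=lambda p:np.array([(p-o)@ux,(p-o)@uy,p[2]])
for n,w,s in [("tip",(363,158),(322,261)),("p1",(354,181),(277,285)),("p2",(349,203),(250,317)),("p1root",(383,181),(330,307)),("p2root",(381,203),(315,346))]:
    s=(np.array(s)+.5)/6-.5+[220,170]
    p,e=tri(W,w,S,s); print(n,loc(p),e,"plane50 wrist",loc(plane(W,[w],50)[0]),"scene",loc(plane(S,[s],50)[0]))
f=W["frame"][140:220,320:420,::-1]; cv2.imwrite("pics/w4c.png",cv2.resize(f,None,fx=7,fy=7,interpolation=cv2.INTER_CUBIC))
E
```

```text
tip [104.3  72.4  51.2] 0.8181275981371391 plane50 wrist [104.7  72.5  50. ] scene [102.9  72.1  50. ]
p1 [120.4  66.8  52.2] 0.2900447201349555 plane50 wrist [120.9  67.7  50. ] scene [118.7  65.6  50. ]
p2 [136.   65.7  51.4] 1.6174293302976386 plane50 wrist [136.9  65.5  50. ] scene [134.3  65.6  50. ]
p1root [120.6  86.1  53.1] 1.6938568561586609 plane50 wrist [120.9  88.2  50. ] scene [118.6  84.   50. ]
p2root [136.2  88.6  51.3] 1.166781334286158 plane50 wrist [137.   88.6  50. ] scene [134.8  88.3  50. ]
```

View pics/w4c.png

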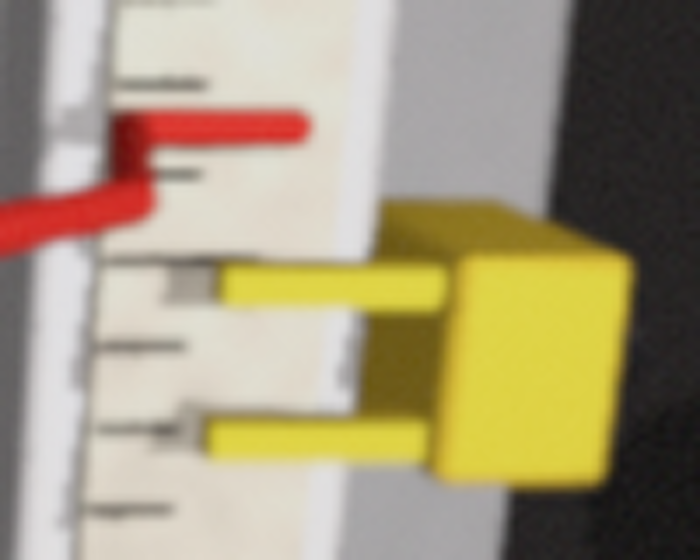

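```bash
python3 -m creep '[[[0,0,3],[0,0,0]],[[0,0,7],[0,0,0]],[[0,0,11],[0,0,0]],[[0,0,14],[0,0,0]],[[0,0,14],[0,0,0]]]' 0 22; python3 w.py 164.5 0.3 96
python3 - <<'E'
from station import ctrl
import cv2,numpy as np
c=ctrl.camera("wrist");np.savez("wrist5.npz",**c);f=c["frame"][:,:,::-1]
cv2.imwrite("pics/w5c.png",cv2.resize(f[110:220,300:420],None,fx=5,fy=5,interpolation=cv2.INTER_CUBIC))
E
```

```text
clock: 6.18
ee_pos: [574.5, -29.1, 96.2]
orientation: [1.157, 1.25, -1.149]
ft_force: [-5.1, 7.0, 5.8]
grip_width: 0.219
t 6.175 pos [574.49 -29.06  96.19] loc 151.70754117875123 0.3120426496487483 ft [-5.07  7.05  5.77] grip 0.21859823983837642 j [-0.24  0.62  0.29  1.85 -0.27  0.71  0.28]
R [[-0.0005823461265838104, 0.9970580963361344, 0.07664733135310198], [0.006847599642492874, 0.0766495232886886, -0.9970345836322592], [-0.9999763853472363, -5.576898907683203e-05, -0.006872091217007548]]
turn deg [ 0.1  -0.39  0.  ]
turn deg [-179.9    -0.01   -0.62]
target [575.43 -41.81  96.  ] tool shift [ 0.11 -0.03 12.79]
```

View pics/w5c.png

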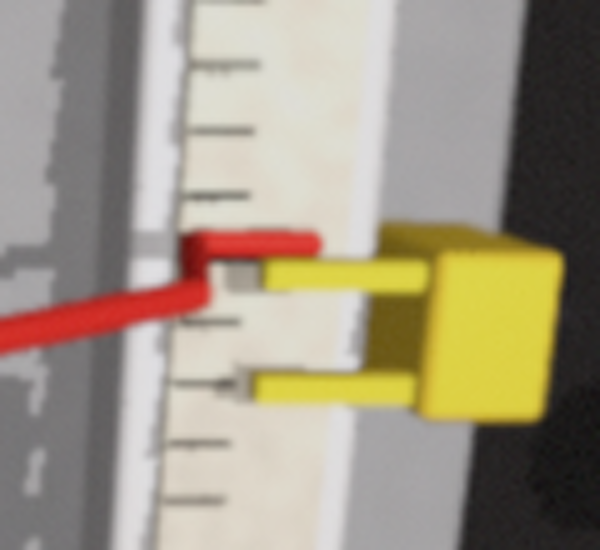

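```bash
cat > m.py <<'E'
import sys
from h import *
np.set_printoptions(precision=1,suppress=True)
def meas(c,pr=True):
    f=c["frame"].astype(int);R,G,B=f[...,0],f[...,1],f[...,2]
    ys,xs=np.mgrid[:384,:512]
    a=np.radians(-85.70);ux=np.array([np.cos(a),np.sin(a),0]);uy=np.array([-ux[1],ux[0],0]);o=np.array([562.8,122.2,0])
    X=plane(c,np.c_[xs.ravel(),ys.ravel()],50); lx=((X-o)@ux).reshape(xs.shape);ly=((X-o)@uy).reshape(xs.shape)
    red=(R>130)&(G<90)&(B<90)&(ly>64)&(ly<75)&(lx>60)&(lx<160)
    yel=(R>150)&(G>140)&(B<110)&(lx>100)&(lx<155)
    band=yel&(ly>72)&(ly<82)
    v=lx[band]; k=v<(v.min()+v.max())/2
    p1,p2=v[k].mean(),v[~k].mean()
    t=lx[red&(ly>68)]
    print("tip",t.mean(),t.size,"prongs",p1,p2,"n",k.sum(),(~k).sum(),"to go",(p1+p2)/2-t.mean())
if __name__=="__main__":
    for n in sys.argv[1:]:
        meas(dict(np.load(n)))
E
python3 m.py wrist4.npz wrist5.npz
```

```text
tip 104.45781003567859 25 prongs 120.31410205541653 136.05844308246938 n 77 75 to go 23.728462533264377
tip 116.04712910389708 26 prongs 119.96489459151046 136.1421155361962 n 80 77 to go 12.006375959956245
```

```bash
python3 -m creep '[[[0,0,3],[0,0,0]],[[0,0,4],[0,0,0]],[[0,0,5],[0,0,0]],[[0,0,5.5],[0,0,0]],[[0,0,5.5],[0,0,0]]]' 0 22; python3 w.py 164 0.3 96
python3 - <<'E'
from station import ctrl
import cv2,numpy as np
c=ctrl.camera("wrist");np.savez("wrist6.npz",**c);f=c["frame"][:,:,::-1]
cv2.imwrite("pics/w6c.png",cv2.resize(f[110:220,300:420],None,fx=5,fy=5,interpolation=cv2.INTER_CUBIC))
E
python3 m.py wrist6.npz
```

```text
clock: 6.85
ee_pos: [574.6, -31.5, 96.2]
orientation: [1.158, 1.254, -1.147]
ft_force: [-5.1, 7.4, 6.2]
grip_width: 0.214
t 6.85 pos [574.64 -31.52  96.17] loc 154.17072671908232 0.2781454396438607 ft [-5.1   7.41  6.2 ] grip 0.21419256956199145 j [-0.23  0.62  0.29  1.85 -0.27  0.71  0.29]
R [[-0.0016785579650898108, 0.9968988955251216, 0.07867512023473727], [0.010382424100992549, 0.07868836406202429, -0.9968451969242913], [-0.999944692327003, -0.0008564239807851703, -0.010482310099409087]]
turn deg [ 0.21 -0.6   0.05]
turn deg [-179.78   -0.08   -0.94]
target [575.4  -41.32  96.  ] tool shift [ 0.07 -0.01  9.83]
tip 117.14731843887955 5 prongs 120.02350358821826 136.11425853558524 n 78 75 to go 10.921562623022197
```

View pics/w6c.png

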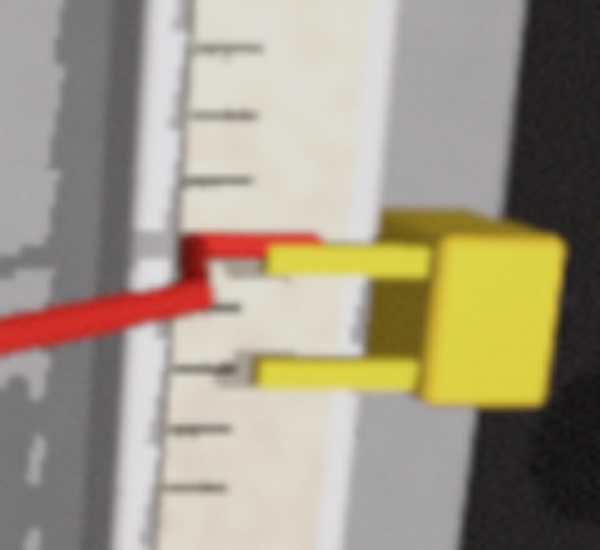

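```bash
python3 -m creep '[[[0,0,4],[0,-0.2,0]],[[0,0,7],[0,-0.4,0]],[[0,0,10],[0.2,-0.6,0]],[[0,0,12],[0.2,-0.8,0]],[[0,0,12],[0.2,-0.8,0]]]' 0 22; python3 w.py 164 0.3 96
python3 - <<'E'
from station import ctrl
import cv2,numpy as np
c=ctrl.camera("wrist");np.savez("wrist7.npz",**c);f=c["frame"][:,:,::-1]
cv2.imwrite("pics/w7c.png",cv2.resize(f[110:220,300:420],None,fx=5,fy=5,interpolation=cv2.INTER_CUBIC))
E
python3 m.py wrist7.npz
```

```text
clock: 7.52
ee_pos: [575.3, -40.5, 96.2]
orientation: [1.151, 1.246, -1.153]
ft_force: [-5.1, 7.5, 7.0]
grip_width: 0.218
t 7.525 pos [575.33 -40.48  96.17] loc 163.16430842355805 0.29822184876767144 ft [-5.06  7.49  7.03] grip 0.21804367254678858 j [-0.23  0.62  0.3   1.85 -0.26  0.71  0.3 ]
R [[-0.001617097269379586, 0.997016261841728, 0.07717485743147318], [3.625643181914828e-05, 0.07717501674260352, -0.9970175602647378], [-0.9999986918400905, -0.0016094762892709946, -0.00016094776095881835]]
turn deg [ 0.13 -0.01  0.09]
turn deg [-179.87   -0.14   -0.01]
target [575.4  -41.32  96.  ] tool shift [0.17 0.   0.84]
tip 127.0301553112266 25 prongs 120.09233724302018 136.10786438325232 n 79 80 to go 1.0699455019096433
```

View pics/w7c.png

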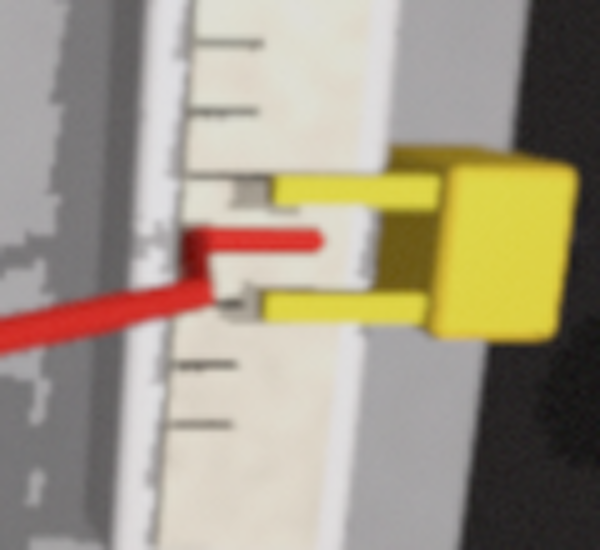

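```bash
python3 -m creep '[[[0,0,4],[0,0,0]],[[0,0,4],[0,0,0]],[[0,0,4],[0,0,0]],[[0,0,4],[0,0,0]],[[0,0,4],[0,0,0]]]' 0 22; python3 w.py 164 0.3 96
python3 - <<'E'
from station import ctrl
from m import *
c=ctrl.camera("wrist");meas(c);c=ctrl.camera("wrist");meas(c)
E
```

```text
clock: 8.2
ee_pos: [575.4, -41.4, 96.2]
orientation: [1.152, 1.25, -1.151]
ft_force: [-4.5, 7.8, 6.2]
grip_width: 0.217
t 8.2 pos [575.38 -41.37  96.17] loc 164.05194489360562 0.27749352830508717 ft [-4.54  7.76  6.17] grip 0.2166140724934858 j [-0.22  0.62  0.3   1.84 -0.27  0.72  0.3 ]
R [[-0.0026921147610993734, 0.9968598272414955, 0.07914061757510432], [0.003718704499422687, 0.07915033696026166, -0.9968557545582626], [-0.9999894618219529, -0.0023893495208694993, -0.003920108915333453]]
turn deg [ 0.24 -0.22  0.14]
turn deg [-179.76   -0.22   -0.35]
target [575.4  -41.32  96.  ] tool shift [ 0.17  0.02 -0.05]
tip 128.28653198992902 25 prongs 120.34191658098408 136.01877203130366 n 80 82 to go -0.10618768378515142
tip 128.33051578700793 24 prongs 120.35950840965907 136.01860025096468 n 81 82 to go -0.14146145669604948
```

```bash
python3 - <<'E'
from station import ctrl
from m import *
for i in range(110):
    c=ctrl.camera("wrist")
    if i%18==0:
        s=ctrl.sense();print(s["clock"],np.array(s["ee_pos"]),s["ft_force"],abs(np.array(s["qvel"])).max().round(4));meas(c)
print(ctrl.sense()["clock"]);np.savez("wrist8.npz",**c)
c=ctrl.camera("scene");np.savez("scene8.npz",**c);cv2.imwrite("pics/scene8.png",c["frame"][:,:,::-1]);cv2.imwrite("pics/s8c.png",cv2.resize(c["frame"][170:270,220:320,::-1],None,fx=6,fy=6,interpolation=cv2.INTER_CUBIC))
E
```

```text
8.35 [575.4 -41.3  96.2] [-4.5  9.3  5.9] 0.0018
tip 128.33057194969973 24 prongs 120.35957045638408 136.01865227088828 n 81 82 to go -0.14146058606354472
9.25 [575.4 -41.4  96.2] [-4.3  8.5  5.8] 0.0023
tip 128.32923671130894 24 prongs 120.35823009151657 136.017304330226 n 81 82 to go -0.14146950043763695
10.15 [575.4 -41.4  96.2] [-4.5  9.   6. ] 0.0014
tip 128.28521543351917 25 prongs 120.35836617990842 136.0174454641821 n 81 82 to go -0.09730961147391781
11.05 [575.4 -41.4  96.2] [-4.3  7.9  5.1] 0.0026
tip 128.3292922379924 24 prongs 120.35828352215411 136.04086969110085 n 81 81 to go -0.12971563136491682
11.95 [575.4 -41.4  96.2] [-2.9  7.6  5.6] 0.002
tip 128.3292993834137 24 prongs 120.3407037987184 136.01736992082922 n 80 82 to go -0.15026252363989556
12.85 [575.4 -41.4  96.2] [-5.1  7.7  6.2] 0.0019
tip 128.28501999267107 25 prongs 120.34085263612837 136.01725096826186 n 80 82 to go -0.10596819047594863
13.75 [575.4 -41.4  96.2] [-4.7  8.3  5.2] 0.0019
tip 128.28487293795567 25 prongs 120.34034121233587 136.01709937567412 n 80 82 to go -0.10615264395067925
13.8
```

View pics/s8c.png

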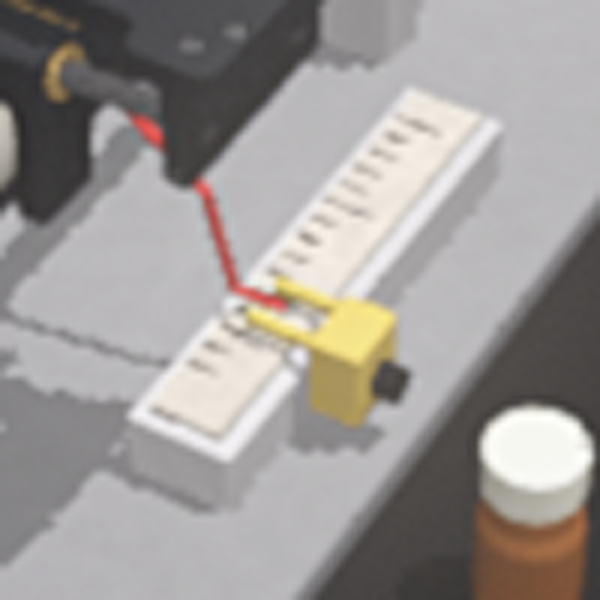

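View pics/scene8.png

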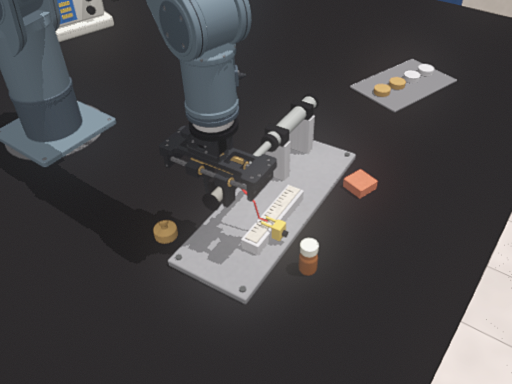

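The scene view agrees with the wrist view. The pointer (crop ~(283,303)) lies between the prong lines, and the cursor, vial, tile and weight are at the same pixels as before. The marker is hidden behind the gripper here, but the wrist view showed it undisturbed during the pull.

```bash
python3 -c "
from station import ctrl
print(ctrl.finish_job()); print(ctrl.sense()['clock'],ctrl.sense()['ee_pos'])"
```

```text
the job is handed in; nothing more can be done
None
the job is handed in; nothing more can be done
```

I gripped the sleeve at 22 N and drew the rod out about 99 mm until the pointer stood between the cursor's prongs. I held it there for about 5.5 s and handed the job in at about 14 s, still holding it; no verdict was reported.

**Pointer:** the last wrist-camera checks put the tip about 0.1 mm past the middle of the window. It stayed within 0.05 mm of that through the hold. The prongs measured 15.7 mm apart, against 16 mm expected.

**Holding:** the tool read 8–9 N of spring pull, and the joint speeds were practically zero.

**Cursor and bystanders:** the cursor's measured position changed by less than 0.5 mm. The vial, tile and weight sat at the same pixels as at the start in the scene view.

**Disagreements and gaps:**
- The scene camera reads about 2–3 mm shorter along the pull than the wrist and top cameras. That offset is the same for the tip and the prongs, so the distance between them agreed to about 0.5 mm.
- Under the spring load the arm stopped about 3 mm short of each target, so I commanded that much extra.
- The marker was hidden in the final scene view. It was last seen undisturbed in the wrist view partway through the pull.

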